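# Pin the bushing in the indexing jig

## Task

In the joinery jig, swing the crank up until it stands straight upright, so that the brass bushing's cross-hole lines up under the hole in the guide bridge. Then take the red-handled steel index pin from the rack and put it down through bridge and bushing until its collar sits fully home on the bridge, and let go. Leave the dowel, glue bottle, hammer and pine box where they are.

Things in the scene. Friction and masses are not known exactly. Their poses are not given: they have to be found in the camera images.
- jig: Indexing jig, screwed down: green-painted base 150 x 130 x 20 mm, two pine cheeks, and across their tops an aluminium guide bridge 44 mm (jig x) x 100 mm (jig y) x 16 mm whose top is 129 mm above the table. Origin: centre of the base's underside; x and y level, z up. The bushing's axis runs along jig y, 75 mm above the table.
- guide_mouth (a point): Centre of the upright 20 mm hole in the guide bridge, at the bridge's top face (129 mm above the table). Same axes as the jig. The pin (16 mm) goes straight down here.
- bushing (a joint): Turn of the brass bushing about jig y, rad. 0: crank upright and cross-hole in line with the bridge's hole. Positive: crank leaning towards jig +x; it starts leaning 0.5 to 1.8 that way. Stops at -0.9 and 2.2. The bushing is a hollow barrel about 70 mm across; its cross-hole is 20 mm wide through both walls, parallel to the crank arm. The jig's friction (0.18 N m, about 3.5 N at the crank handle) keeps it where it is left.
- crank_grip (a point): Middle of the crank's black handle: a round bar 16 mm thick, parallel to jig y, 55 mm from the bushing's axis, on the jig's -y side. The bar runs from 72 to 132 mm out from the jig's centre, this point is 105 mm out. It can be pinched from above, turns in the grip, and swings about the line 75 mm above the table along jig y.
- index_pin: Red-handled steel index pin, upright in the rack, 163 mm long, 220 g or so. Origin: centre of its lower tip, z along the pin towards the handle. Shank 16 mm thick and 97 mm long with a short tapered tip (11 mm wide at the end), then a dark collar 34 mm wide and 6 mm thick (97 to 103 mm from the tip), then a round red handle 24 mm thick (103 to 163 mm from the tip). Home in the jig, its collar's underside rests on the bridge and its tip is 32 mm above the table.
- index_pin_grip (a point): Middle of the index pin's red handle, on the pin's axis 135 mm from the tip.
- rack: Fixed brown wooden pin rack, 70 mm (x) x 160 mm (y) x 75 mm high, origin under its centre. Two 17.5 mm wide, 65 mm deep holes on its y line, 45 mm either side of its centre, hold the index pin and the dowel upright in either order, their tips 10 mm above the table.
- dowel: Plain wooden dowel, 16 mm thick, 100 mm long with a dark wooden head 34 mm wide, standing in the rack's other hole; origin at its lower tip. Leave it.
- glue: White glue bottle, 60 mm wide and 170 mm high, origin under its centre. Leave it standing.
- hammer: Hammer with a wooden handle lying on the bench, handle along its own x. Leave it.
- pine_box: Open pine box, 130 x 200 x 60 mm, origin under its centre. Leave it.
Mind the look-alikes: they are no part of the job. Leave any green look-alike of the index_pin alone.

How it is judged:
By the outcome, as a careful person would: the job done as asked, in the order asked, and still so for the second after the job is handed in, with the robot touching nothing.
It also fails if it takes over 64 s, if anything falls off the work surface, if the arm or the gripper's body presses on something with over 40 N, if the wrist force passes 120 N, or if a joint passes its speed limit or range.

## Robot

A 7-joint arm with a two-finger parallel gripper is mounted at the origin on the work surface. World frame = base frame: x ahead of the robot, y to its left, z up, the work surface at z = 0. Lengths are in m, angles in rad, forces in N, time in s.
With the tool pointing down it reaches from about 0.35 to 0.9 m from the base axis. Payload 19.9 kg.
Tool frame: the origin (TCP) lies midway between the tips of the shut fingers; the grasp point (between the pads) lies env.tcp_to_grasp behind it (env.tcp_to_grasp is the distance from the TCP to the grasp point, in m); z points along the fingers, y is the direction in which the jaws open and shut (so a half turn about z gives the same grasp; the last joint's range is limited). The gripper opens to 94 mm and grips with 3 to 60 N. Pads are 16 mm wide; open, the fingers measure 119 mm over their backs; the gripper's body (75 mm by 177 mm) begins 78 mm behind the grasp point.
Start: joints at [1.179, 0.417, -0.01, 1.614, 0.005, 1.111, -0.053], TCP at [0.214, -0.587, 0.205] pointing down, gripper open.
Joint ranges: [-2.81, 2.81], [-0.39, 2.02], [-1.27, 1.25], [0.06, 2.57], [-1.19, 4.33], [0.19, 2], [-2.82, 2.82]. Speed limits (rad/s): [1.89, 1.89, 2.39, 2.39, 3.01, 3.01, 3.01].

## Interface

Orientations are given as [roll, pitch, yaw] about the fixed x, y, z axes, in that order (R = Rz(yaw) Ry(pitch) Rx(roll)).
In Python, from workcell import env gives the robot as it stands.
- The arm moves only by the tool arm_command, never from a script. Its argument "commands" is text: rows parted by semicolons, each of 5 numbers parted by spaces: the opening, from 0 (shut) to 1 (fully open), then the shift along the tool's x, y, z normalised to -1 to 1, where 1 is 0.06 m, then the turn about the tool's z normalised to -1 to 1, where 1 is 0.12 rad. In form: fingers x y z spin; .... A call has 1 to 20 rows; each row shifts and turns the commanded pose from where the row before left it, along the tool's axes as they then stand; what a row does not reach is not made up. A row lasts 1/8 s, in which the tool goes at most 62.5 mm and 10.7 degrees, less where a joint would pass 70% of its speed; a pose out of reach is approached as far as the arm can. A call with a number of a shift or a turn outside -1 to 1 is refused whole. A call with a gripper value outside its range is refused whole. The fingers move at their own pace and stop on an object; the grip force is fixed at half the most. Time passes only in rows, so rows that do not move let the fingers close. It gives the time, the measured TCP pose, the force and the opening at its end, in the units of the state.
- env.get_state(): the state, without advancing time (a new reading comes with each control period).
- env.read_camera(name): name is "side" or "top" or "wrist"; returns the picture (384x512x3 uint8, red, green, blue); there is no depth.
- env.camera_params(name): a dict with "K" (3x3 intrinsics, pixels), "R" (3x3) and "t" (3): a world point X has camera coordinates R X + t. Camera axes: x right, y down, z forward; pixel columns grow to the right and rows downward; lengths in m; the calibration is good to about 2 mm. The wrist camera is an equidistant fisheye: a pixel r from the principal point sees the ray r / f radians off the axis. A picture is of the moment at which its call begins: read the wrist's pose just before it. camera_params takes no time and is no camera call; for the wrist camera it gives the pose at the moment of the call.
- env.finish_job(): hands the job in, once; it reports no verdict.
Trained networks look in the newest picture that a camera, given by its name, has taken for a name from the list of things; names that differ only in an ending like _2 or _b are one class to them, and where a whole thing is asked for, a point or a joint stands for the part that bears it (a point fixed in the world has none). Each returns a list of dicts, best first, with "confidence" (0 to 1); they miss things now and then, are a little off and sometimes report something else, mostly with a low value. They report only what shows in the picture. A call takes as long as a camera call. They do not tell look-alikes from the thing itself.
- env.find_in(camera, query): "extent" ([left, top, right, bottom] in pixels, round what is visible of it).
- env.pinpoint(camera, query): "uv" ([column, row] in pixels: a listed point, or the origin of a listed thing).
The state is a dict: "time": time; "qpos": joint angles; "joint_vel": joint speeds; "joint_efforts": joint torques, N m; "tool_pos": TCP position; "ee_rot": TCP orientation; "wrist_force": force on the tool from outside, world axes, zero at the start; "wrist_torque": the same for the moment, N m; "gripper_width": opening from 0.0 (shut) to 1.0 (fully open).
Only numpy, scipy, OpenCV 4.12 (cv2) and the standard library are available. Lean on these libraries where they do the work, as an engineer would, in place of code of your own. Each camera call takes 0.05 s, during which the arm holds its last target. There are 200 camera calls.

## Working session

There is one attempt and no reset: what is moved stays moved. The work goes in short steps, Python scripts to look and compute and a tool call to move; the robot and the scene stay as the last step left them, time stands still between calls to the robot, and variables do not carry over. Pictures are saved under pics/ and viewed, about 8 in all and at most 12, crops included, and the job is handed in when it is done.

Besides the shell and the picture viewer there is one more tool, called after "Request:" by a JSON object that holds its "api" and its "payload". arm_command: Moves the arm, as the interface text tells. Scaled input: -1 to 1 covers 0.06 m each way for a shift and 0.12 rad each way for a turn. Its arguments: {"type":"object","properties":{"commands":{"type":"string"}},"required":["commands"]}

```bash
mkdir -p pics; cat > h.py <<'E'
import numpy as np, cv2
from workcell import env
def ray(cam,uv):
    p=env.camera_params(cam);K,R,t=map(np.array,(p["K"],p["R"],p["t"]))
    x=(uv[0]-K[0,2])/K[0,0];y=(uv[1]-K[1,2])/K[1,1]
    if cam=="wrist":
        r=np.hypot(x,y);d=np.array([x/r*np.sin(r),y/r*np.sin(r),np.cos(r)]) if r>0 else np.array([0,0,1.])
    else: d=np.array([x,y,1.])
    return -R.T@t, R.T@(d/np.linalg.norm(d))
def atz(cam,uv,z):
    o,d=ray(cam,uv);return o+d*(z-o[2])/d[2]
def tri(obs):
    A=np.zeros((3,3));b=np.zeros(3);rs=[ray(*o) for o in obs]
    for o,d in rs:
        P=np.eye(3)-np.outer(d,d);A+=P;b+=P@o
    X=np.linalg.solve(A,b);return X,[np.linalg.norm((np.eye(3)-np.outer(d,d))@(X-o)) for o,d in rs]
def proj(cam,X):
    p=env.camera_params(cam);K,R,t=map(np.array,(p["K"],p["R"],p["t"]))
    c=R@X+t
    if cam=="wrist":
        th=np.arctan2(np.hypot(c[0],c[1]),c[2]);n=np.hypot(c[0],c[1]);q=c[:2]/n*th
    else:q=c[:2]/c[2]
    return K[0,0]*q[0]+K[0,2],K[1,1]*q[1]+K[1,2]
def pic(cam,name):
    im=env.read_camera(cam);cv2.imwrite(f"pics/{name}.png",im[:,:,::-1]);return im
E
python3 - <<'E'
from h import *
np.set_printoptions(precision=4,suppress=True)
s=env.get_state();print({k:np.round(s[k],3) for k in("time","tool_pos","ee_rot","gripper_width","wrist_force")},env.tcp_to_grasp)
ims=[]
for c in("side","top","wrist"):
    ims.append(pic(c,c+"0"));print(c,env.camera_params(c)["K"][0],-np.array(env.camera_params(c)["R"]).T@env.camera_params(c)["t"])
    for q in("jig","guide_mouth","crank_grip","index_pin","index_pin_grip","rack","dowel"):
        print(c,q,[(np.round(r["uv"],1).tolist(),round(r["confidence"],2)) for r in env.pinpoint(c,q)][:3])
E
```

```text
{'time': np.float64(0.0), 'tool_pos': array([ 0.214, -0.587,  0.205]), 'ee_rot': array([-3.14,  0.  ,  0.35]), 'gripper_width': np.float64(1.0), 'wrist_force': array([ 0.607, -1.053, -0.312])} 0.0188
side [413.1494   0.     254.9021] [0.0373 0.6185 0.6758]
side jig [([266.9, 247.5], 0.63)]
side guide_mouth [([271.2, 204.4], 0.56)]
side crank_grip [([274.1, 195.5], 0.91)]
side index_pin [([140.4, 325.2], 0.69)]
side index_pin_grip [([127.9, 275.0], 0.86), ([200.0, 262.0], 0.6)]
side rack [([212.2, 299.0], 0.91)]
side dowel [([198.3, 218.7], 0.4)]
top [455.836    0.     250.6206] [ 0.4515 -0.0661  1.3068]
top jig [([230.7, 223.6], 0.59)]
top guide_mouth [([229.8, 221.6], 0.72), ([155.2, 230.4], 0.36)]
top crank_grip [([265.0, 198.9], 0.85)]
top index_pin [([138.0, 235.2], 0.71), ([103.1, 209.1], 0.61)]
top index_pin_grip [([86.7, 203.4], 0.81), ([128.4, 234.2], 0.75)]
top rack [([153.8, 230.3], 0.89)]
top dowel [([171.7, 226.3], 0.62)]
wrist [297.3186   0.     251.6177] [ 0.2937 -0.5571  0.3848]
wrist jig []
wrist guide_mouth []
wrist crank_grip []
wrist index_pin []
wrist index_pin_grip []
wrist rack []
wrist dowel []
```

View pics/side0.png

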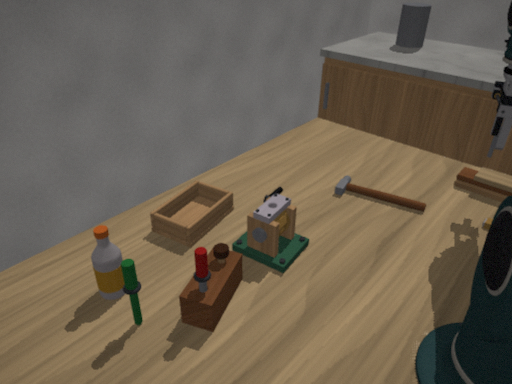

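View pics/top0.png

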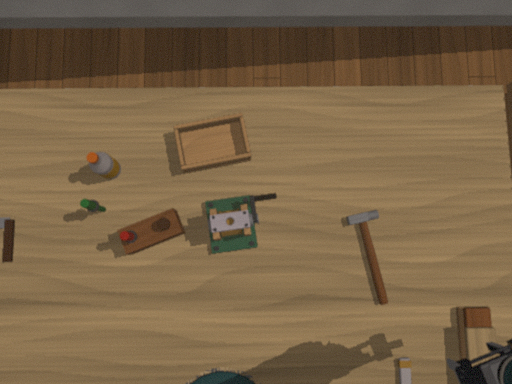

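The side picture shows the red pin in the rack at (202,262) with the dowel behind it at (221,250), and a green look-alike at (130,280). The jig is at (271,240), with its crank handle at (273,195). In the top picture the red pin is at (127,236), the jig at (231,222) and the handle at (265,198).

```bash
python3 - <<'E'
from h import *
np.set_printoptions(precision=4,suppress=True)
print("mouth",tri([("side",(271.2,204.4)),("top",(229.8,221.6))]),atz("top",(229.8,221.6),.129),atz("side",(271.2,204.4),.129))
print("grip",tri([("side",(274.1,195.5)),("top",(265,198.9))]))
print("pin",tri([("side",(200,262)),("top",(128.4,234.2))]),atz("top",(128.4,234.2),.145),atz("side",(200,262),.145))
print("rack",atz("top",(153.8,230.3),.0),atz("top",(171.7,226.3),0))
im=cv2.imread("pics/top0.png")
cv2.imwrite("pics/c.png",np.hstack([cv2.resize(im[180:270,190:290],None,fx=4,fy=4,interpolation=cv2.INTER_CUBIC),cv2.resize(im[180:270,100:200],None,fx=4,fy=4,interpolation=cv2.INTER_CUBIC)]))
E
```

```text
mouth (array([ 0.5388, -0.0279,  0.1291]), [np.float64(0.0021023813353432245), np.float64(0.002102381335343145)]) [ 0.5371 -0.0291  0.129 ] [ 0.5407 -0.027   0.129 ]
grip (array([ 0.603 , -0.1219,  0.0821]), [np.float64(0.0025474746774807712), np.float64(0.0025474746774807547)])
pin (array([0.5077, 0.2294, 0.1375]), [np.float64(0.0004057642942268204), np.float64(0.00040576429422677595)]) [0.507  0.2272 0.145 ] [0.5016 0.235  0.145 ]
rack [0.5242 0.1918 0.    ] [0.535 0.141 0.   ]
```

View pics/c.png

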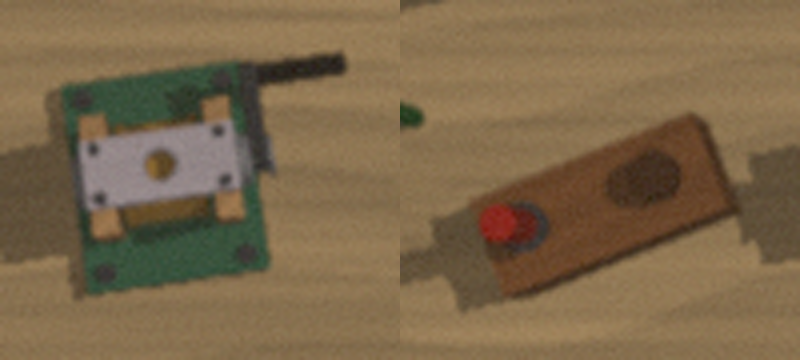

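Request:
{"api": "arm_command", "payload": {"commands": "1 .73 -.42 -.06 0;1 .73 -.42 -.06 0;1 .73 -.42 -.06 0;1 .73 -.42 -.06 0;1 .73 -.42 -.06 0;1 .73 -.42 -.06 0;1 .73 -.42 -.06 0;1 .73 -.42 -.06 0;1 .73 -.42 -.06 0;1 .73 -.42 -.06 0;1 .73 -.42 -.06 0;1 .73 -.42 -.06 0"}}

```text
time: 2.7
tool_pos: [0.6052, -0.1217, 0.2489]
ee_rot: [3.141, -0.0, 0.349]
wrist_force: [0.7, -1.3, 0.1]
gripper_width: 1.0
```

Request:
{"api": "arm_command", "payload": {"commands": "1 0 0 0 -.95;1 0 0 0 -.95;1 0 0 0 -.95;1 0 0 0 -.95;1 0 0 0 -.95;1 0 0 0 -.95;1 0 0 0 -.95;1 0 0 0 -.95;1 0 0 0 -.95;1 0 0 0 -.95;1 0 0 0 -.95;1 0 0 0 -.95;1 0 0 0 0;1 0 0 0 0"}}

```text
time: 4.45
tool_pos: [0.6043, -0.123, 0.2486]
ee_rot: [-3.142, -0.0, 1.715]
wrist_force: [-0.6, -1.1, -0.0]
gripper_width: 1.001
```

```bash
cat >> h.py <<'E'
def st():
    s=env.get_state();print("t",round(float(s["time"]),2),"tcp",np.round(s["tool_pos"],4),"rpy",np.round(s["ee_rot"],3),"F",np.round(s["wrist_force"],1),"w",round(float(s["gripper_width"]),3));return s
E
python3 - <<'E'
from h import *
st()
im=pic("wrist","w1")
for q in("guide_mouth","crank_grip","jig"):
    for r in env.pinpoint("wrist",q): print(q,np.round(r["uv"],1),round(r["confidence"],2),atz("wrist",r["uv"],.129 if q[0]=="g" else .0 if q=="jig" else .088).round(4))
print(proj("wrist",np.array([.603,-.122,.088])))
E
```

```text
t 4.45 tcp [ 0.6043 -0.123   0.2486] rpy [-3.142 -0.     1.715] F [-0.6 -1.1 -0. ] w 1.001
guide_mouth [202.4  86.7] 0.95 [ 0.5411 -0.0295  0.129 ]
crank_grip [254.7 178. ] 0.66 [ 0.6086 -0.126   0.088 ]
jig [214.9  89.1] 0.65 [ 0.5376 -0.0272  0.    ]
jig [196.8  82.9] 0.55 [ 0.5103 -0.0212  0.    ]
(np.float64(250.53667306634892), np.float64(174.12561338937044))
```

View pics/w1.png

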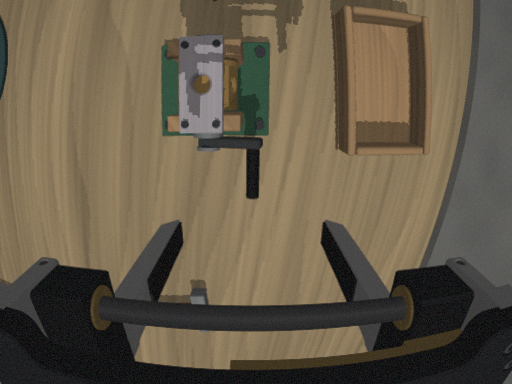

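Handle is seen at (253,148)–(253,198), in line with the fingers, and the bridge hole at (202,86). I'll go down and pinch the handle.

Request:
{"api": "arm_command", "payload": {"commands": "1 -.01 0 .48 0;1 -.01 0 .48 0;1 -.01 .01 .48 0;1 -.01 .01 .48 0;1 -.01 0 .48 0;1 0 0 .46 0;1 0 0 0 0;0 0 0 0 0;0 0 0 0 0;0 0 0 0 0;0 0 0 0 0;0 0 0 0 0;0 0 0 0 0"}}

```text
time: 6.28
tool_pos: [0.6059, -0.1257, 0.077]
ee_rot: [-3.142, -0.0, 1.718]
wrist_force: [-0.1, 0.3, -0.6]
gripper_width: 0.395
```

```bash
python3 - <<'E'
from h import *
st()
im=pic("wrist","w2");im=pic("side","s2")
for c in("wrist","side"):
  for q in("guide_mouth","crank_grip"):
    for r in env.pinpoint(c,q): print(c,q,np.round(r["uv"],1),round(r["confidence"],2),atz(c,r["uv"],.129 if q[0]=="g" else .095).round(4))
cv2.imwrite("pics/c2.png",np.hstack([cv2.imread("pics/w2.png")[:300],cv2.resize(cv2.imread("pics/s2.png")[150:270,220:330],(275,300))]))
E
```

```text
t 6.28 tcp [ 0.6059 -0.1257  0.077 ] rpy [-3.142 -0.     1.718] F [-0.1  0.3 -0.6] w 0.395
wrist guide_mouth [131.7  56.1] 0.69 [ 0.5375 -0.0261  0.129 ]
wrist crank_grip [250.9 239.8] 0.67 [ 0.6048 -0.121   0.095 ]
side guide_mouth [271.5 205.2] 0.9 [ 0.538  -0.0248  0.129 ]
side guide_mouth [274.6 191.1] 0.54 [ 0.5723 -0.0791  0.129 ]
side crank_grip [273.6 192.6] 0.6 [ 0.6028 -0.1148  0.095 ]
```

View pics/c2.png

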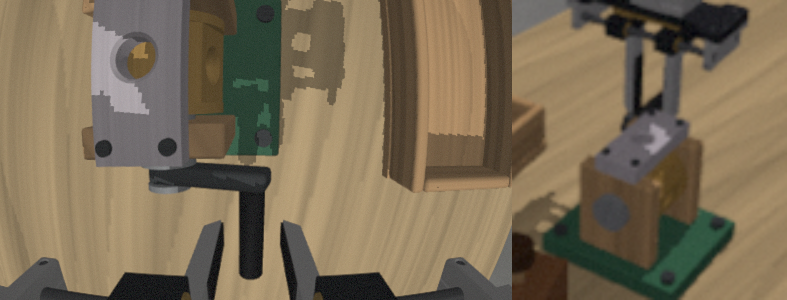

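The handle stands between the still-closing fingers, at (250,235) in the left half. I'll keep closing.

Request:
{"api": "arm_command", "payload": {"commands": "0 0 0 0 0;0 0 0 0 0;0 0 0 0 0;0 0 0 0 0;0 0 0 0 0"}}

```text
time: 7.2
tool_pos: [0.6055, -0.1258, 0.0769]
ee_rot: [-3.141, -0.0, 1.718]
wrist_force: [-6.0, -1.0, 1.3]
gripper_width: 0.163
```

Request:
{"api": "arm_command", "payload": {"commands": "0 0 -.043 -.098 0;0 0 -.072 -.118 0;0 0 -.087 -.105 0;0 0 -.103 -.092 0;0 0 -.115 -.075 0;0 0 -.125 -.057 0;0 0 -.133 -.037 0;0 0 -.09 -.013 0;0 0 -.092 -.005 0;0 0 0 0 0;0 0 0 0 0;0 0 0 0 0"}}

```text
time: 8.7
tool_pos: [0.5611, -0.1328, 0.1187]
ee_rot: [3.128, 0.004, 1.719]
wrist_force: [7.7, 4.1, 44.9]
gripper_width: 0.159
```

```bash
python3 - <<'E'
from h import *
st()
im=pic("wrist","w3")
for q in("guide_mouth","crank_grip"):
    for r in env.pinpoint("wrist",q): print(q,np.round(r["uv"],1),round(r["confidence"],2),atz("wrist",r["uv"],.129).round(4))
E
```

```text
t 8.7 tcp [ 0.5611 -0.1328  0.1187] rpy [3.128 0.004 1.719] F [ 7.7  4.1 44.9] w 0.159
guide_mouth [239.5  63.3] 0.95 [ 0.5383 -0.0273  0.129 ]
crank_grip [251.9 238.3] 0.56 [ 0.5608 -0.1307  0.129 ]
```

View pics/w3.png

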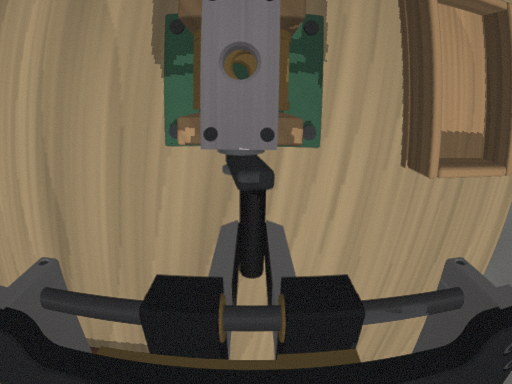

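The crank, from (240,152) to (252,185), still leans a little towards +x. The tool is being pushed up by about 45 N, so the handle's arc ends higher than I commanded. I'll raise the tool to ease it.

Request:
{"api": "arm_command", "payload": {"commands": "0 0 0 -.05 0;0 0 0 -.05 0;0 0 0 0 0;0 0 0 0 0;0 0 0 0 0"}}

```text
time: 9.48
tool_pos: [0.5563, -0.1332, 0.1203]
ee_rot: [3.138, 0.001, 1.718]
wrist_force: [3.9, -0.3, 7.1]
gripper_width: 0.16
```

Request:
{"api": "arm_command", "payload": {"commands": "0 0 -.02 -.01 0;0 0 -.02 0 0;0 0 0 0 0;0 0 0 0 0;0 0 0 0 0"}}

```text
time: 10.1
tool_pos: [0.5541, -0.1334, 0.1208]
ee_rot: [3.138, 0.001, 1.718]
wrist_force: [5.9, 0.4, 3.0]
gripper_width: 0.162
```

```bash
python3 - <<'E'
from h import *
s=st()
for c in("wrist","side","top"):
  im=pic(c,c+"4")
  for q in("guide_mouth","crank_grip"):
    for r in env.pinpoint(c,q)[:1]: print(c,q,np.round(r["uv"],1),round(r["confidence"],2),atz(c,r["uv"],.129).round(4))
w=cv2.imread("pics/wrist4.png")
cv2.imwrite("pics/c4.png",cv2.resize(w[0:280,150:350],None,fx=2.1,fy=2.1,interpolation=cv2.INTER_CUBIC))
E
```

```text
t 10.1 tcp [ 0.5541 -0.1334  0.1208] rpy [3.138e+00 1.000e-03 1.718e+00] F [5.9 0.4 3. ] w 0.162
wrist guide_mouth [250.4  62.5] 0.81 [ 0.5375 -0.0263  0.129 ]
wrist crank_grip [253.1 234.3] 0.78 [ 0.5545 -0.1295  0.129 ]
side guide_mouth [273.1 203.8] 0.83 [ 0.539 -0.032  0.129]
side crank_grip [293.8 185.7] 0.79 [ 0.5524 -0.1327  0.129 ]
top guide_mouth [230.1 221.9] 0.72 [ 0.5363 -0.0299  0.129 ]
```

View pics/c4.png

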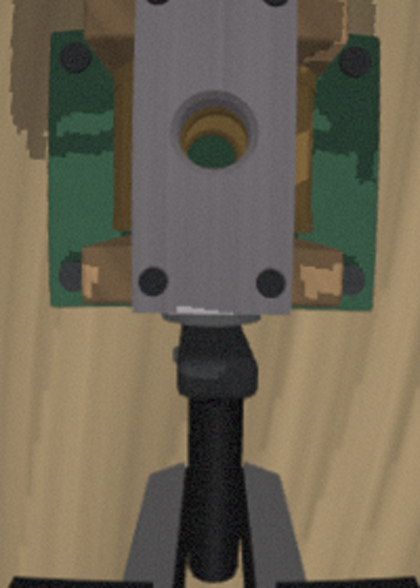

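The crank is now upright. The base shows green through the bridge and cross-hole at (215,145), and the arm is symmetric below it at (217,360). I'll release, rise and go over to the red pin.

Request:
{"api": "arm_command", "payload": {"commands": ".4 0 0 0 0;.4 0 0 0 0;.5 0 0 0 0;.5 0 0 0 0;.6 0 0 0 0;.6 0 0 -.3 0;.7 0 0 -.5 0;1 0 0 -.5 0;1 0 0 -.5 0;1 0 0 -.4 0;1 0 0 -.3 0"}}

```text
time: 11.92
tool_pos: [0.5527, -0.1335, 0.2718]
ee_rot: [3.14, 0.001, 1.718]
wrist_force: [-0.2, -0.1, -0.4]
gripper_width: 1.0
```

Request:
{"api": "arm_command", "payload": {"commands": "1 .68 .01 0 0;1 .68 .01 0 0;1 .68 .01 0 0;1 .68 .01 0 0;1 .68 .02 0 0;1 .68 .02 0 0;1 .68 .01 0 0;1 .68 .01 0 0;1 .65 .02 0 0;1 0 0 0 0;1 0 0 0 0"}}

```text
time: 13.3
tool_pos: [0.5062, 0.2283, 0.2698]
ee_rot: [-3.141, 0.0, 1.718]
wrist_force: [0.6, -0.4, -1.3]
gripper_width: 1.0
```

```bash
python3 - <<'E'
from h import *
s=st()
print("expect",proj("wrist",np.array([.5077,.2294,.145])))
for c in("wrist","side","top"):
  im=pic(c,c+"5")
  for q in("index_pin_grip","guide_mouth","crank_grip"):
    for r in env.pinpoint(c,q)[:3]: print(c,q,np.round(r["uv"],1),round(r["confidence"],2),atz(c,r["uv"],.145 if q[0]=="i" else .129).round(4))
cv2.imwrite("pics/c5.png",np.hstack([cv2.imread("pics/wrist5.png"),cv2.resize(cv2.imread("pics/side5.png")[150:330,170:320],(288,384))]))
E
```

```text
t 13.3 tcp [0.5062 0.2283 0.2698] rpy [-3.141  0.     1.718] F [ 0.6 -0.4 -1.3] w 1.0
expect (np.float64(253.07483884473402), np.float64(182.39816633627848))
wrist index_pin_grip [248.1 177.6] 0.78 [0.502  0.2333 0.145 ]
wrist index_pin_grip [339.7  89.4] 0.76 [0.5819 0.3411 0.145 ]
wrist guide_mouth [247.2 343. ] 0.9 [ 0.5368 -0.0226  0.129 ]
wrist crank_grip [249.  155.7] 0.33 [0.4998 0.254  0.129 ]
side index_pin_grip [196.9 260.5] 0.97 [0.5091 0.236  0.145 ]
side index_pin_grip [124.5 274.4] 0.68 [0.5785 0.3494 0.145 ]
side index_pin_grip [194.1 222.1] 0.54 [0.6055 0.1573 0.145 ]
side guide_mouth [273.1 205.2] 0.83 [ 0.5352 -0.0274  0.129 ]
side crank_grip [292.8 184. ] 0.66 [ 0.5594 -0.1377  0.129 ]
side crank_grip [111.7 291.2] 0.18 [0.575 0.381 0.129]
top index_pin_grip [125.3 236.2] 0.57 [0.5021 0.2349 0.145 ]
top guide_mouth [229.2 220. ] 0.85 [ 0.5412 -0.0276  0.129 ]
top guide_mouth [229.6 222.6] 0.31 [ 0.5345 -0.0286  0.129 ]
top crank_grip [270.6 213.8] 0.96 [ 0.5561 -0.135   0.129 ]
top crank_grip [109.9 165. ] 0.27 [0.6891 0.2836 0.129 ]
```

View pics/c5.png

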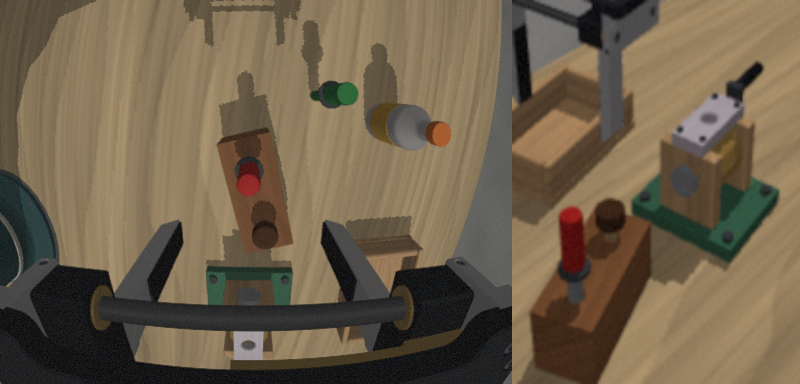

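The red pin's handle is at (249,178) and the dowel head at (265,235). The green look-alike at (340,93) is well clear. The crank stays upright after release. Now down onto the pin.

Request:
{"api": "arm_command", "payload": {"commands": "1 .04 -.02 .4 0;1 .04 -.02 .4 0;1 0 0 .4 0;1 0 0 .4 0;1 0 0 .4 0;1 0 0 .4 0;1 0 0 0 0;.6 0 0 0 0;.4 0 0 0 0;.4 0 0 0 0;.4 0 0 0 0;.4 0 0 0 0"}}

```text
time: 15.4
tool_pos: [0.5031, 0.2333, 0.1258]
ee_rot: [3.142, -0.0, 1.718]
wrist_force: [-0.2, -0.3, -0.0]
gripper_width: 0.501
```

```bash
python3 - <<'E'
from h import *
s=st()
im=pic("wrist","w6")
for q in("index_pin_grip","index_pin"):
    for r in env.pinpoint("wrist",q)[:2]: print(q,np.round(r["uv"],1),round(r["confidence"],2),atz("wrist",r["uv"],.145).round(4))
for z in(.113,.145,.173): print(z,np.round(proj("wrist",np.r_[s["tool_pos"][:2],z]),1))
cv2.imwrite("pics/c6.png",cv2.resize(im[60:384,130:380,::-1],None,fx=1.8,fy=1.8))
E
```

```text
t 15.4 tcp [0.5031 0.2333 0.1258] rpy [ 3.142 -0.     1.718] F [-0.2 -0.3 -0. ] w 0.501
index_pin_grip [408.4 102.6] 0.7 [0.5803 0.3357 0.145 ]
index_pin_grip [251.2 246.9] 0.65 [0.5028 0.2339 0.145 ]
index_pin [343.4 101.2] 0.84 [0.5399 0.3272 0.145 ]
index_pin [249.6 185.6] 0.64 [0.4962 0.272  0.145 ]
0.113 [251.6 226.5]
0.145 [251.6 247.8]
0.173 [251.6 272.9]
```

View pics/c6.png

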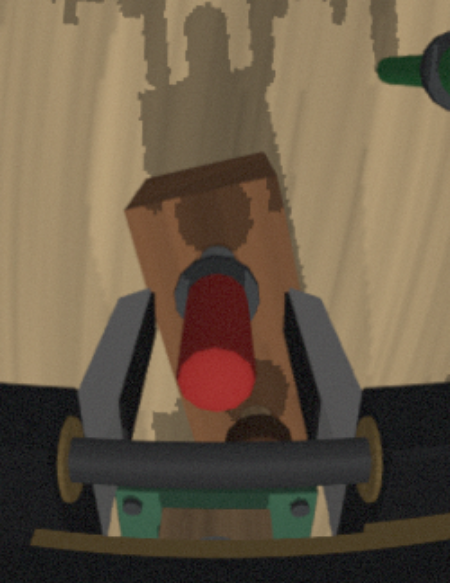

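The pin's top is centred at (216,379) in the crop, within 1–2 mm of the tool axis, so I'll close on it.

Request:
{"api": "arm_command", "payload": {"commands": "0 .01 0 0 0;0 0 0 0 0;0 0 0 0 0;0 0 0 0 0;0 0 0 0 0;0 0 0 0 0;0 0 0 0 0"}}

```text
time: 16.42
tool_pos: [0.5029, 0.2339, 0.1256]
ee_rot: [-3.141, -0.0, 1.718]
wrist_force: [-0.1, 1.1, -0.2]
gripper_width: 0.249
```

Request:
{"api": "arm_command", "payload": {"commands": "0 0 0 -.1 0;0 0 0 -.2 0;0 0 0 -.3 0;0 0 0 -.4 0;0 0 0 -.4 0;0 0 0 -.4 0;0 0 0 -.4 0;0 0 0 -.3 0;0 0 0 -.1 0;0 0 0 0 0"}}

```text
time: 17.68
tool_pos: [0.5029, 0.2338, 0.2816]
ee_rot: [-3.142, 0.0, 1.718]
wrist_force: [0.0, 0.3, -1.8]
gripper_width: 0.252
```

```bash
python3 - <<'E'
from h import *
s=st()
for c in("side","wrist"):
  im=pic(c,c+"7")
  for q in("index_pin_grip","index_pin","guide_mouth"):
    for r in env.pinpoint(c,q)[:2]: print(c,q,np.round(r["uv"],1),round(r["confidence"],2))
g=s["tool_pos"].copy();g[2]+=.0188
for d in(-.135,-.035,0,.028):print(d,[np.round(proj(c,g+[0,0,d]),1) for c in("side","wrist")])
cv2.imwrite("pics/c7.png",np.hstack([cv2.resize(cv2.imread("pics/side7.png")[130:330,100:300],(500,500)),cv2.resize(cv2.imread("pics/wrist7.png")[130:384,190:320],(256,500))]))
E
```

```text
t 17.68 tcp [0.5029 0.2338 0.2816] rpy [-3.142  0.     1.718] F [ 0.   0.3 -1.8] w 0.252
side index_pin_grip [124.7 274.3] 0.87
side index_pin_grip [197.8 188.2] 0.81
side index_pin [202.4 253. ] 0.77
side index_pin [138.5 323.8] 0.57
side guide_mouth [270.9 202.4] 0.8
wrist index_pin_grip [337.1  98.3] 0.8
wrist index_pin_grip [250.8 246.5] 0.55
wrist index_pin [251.9 188.1] 0.89
wrist index_pin [311.1  99.4] 0.73
wrist guide_mouth [249.3 342.3] 0.61
-0.135 [array([199.4, 253.1]), array([251.6, 185.6])]
-0.035 [array([196.2, 209. ]), array([251.6, 224.7])]
0 [array([194.9, 192. ]), array([251.6, 247.7])]
0.028 [array([193.9, 177.8]), array([251.6, 272.7])]
```

View pics/c7.png

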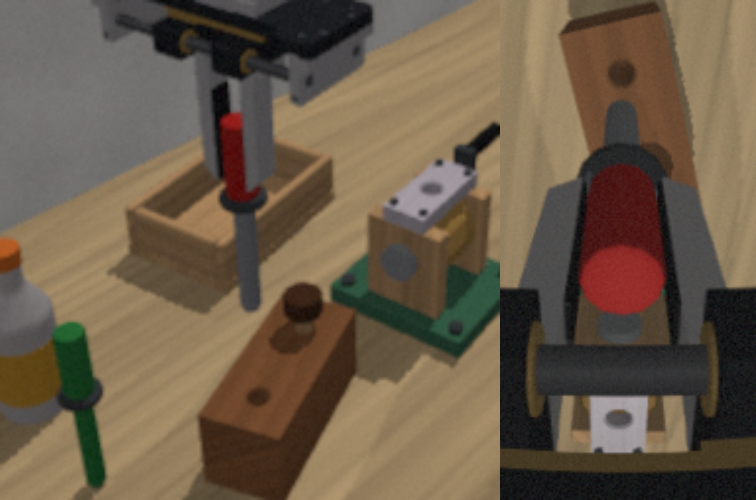

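The red pin hangs straight in the grip, with its tip at (250,303) in the left crop, close to where I predicted it. Dowel and green pin are untouched. Next I carry it over the bridge hole.

Request:
{"api": "arm_command", "payload": {"commands": "0 -.2 0 0 0;0 -.4 0 0 0;0 -.5 0 0 0;0 -.5 -.01 0 0;0 -.5 -.01 0 0;0 -.5 -.01 0 0;0 -.5 -.01 0 0;0 -.5 -.01 0 0;0 -.4 0 0 0;0 -.25 0 0 0;0 -.14 0 .1 0;0 0 0 .1 0;0 0 0 .1 0;0 0 0 0 0;0 0 0 0 0"}}

```text
time: 19.95
tool_pos: [0.5386, -0.0267, 0.2638]
ee_rot: [3.142, -0.0, 1.718]
wrist_force: [0.9, 0.7, -2.0]
gripper_width: 0.254
```

```bash
python3 - <<'E'
from h import *
s=st()
g=s["tool_pos"].copy();g[2]+=.0188
for c in("side","wrist","top"):
  im=pic(c,c+"8")
  print(c,"tip,mouth expect",np.round(proj(c,g-[0,0,.135]),1),np.round(proj(c,np.array([.5385,-.027,.129])),1))
  for q in("index_pin","guide_mouth","crank_grip"):
    for r in env.pinpoint(c,q)[:2]: print(c,q,np.round(r["uv"],1),round(r["confidence"],2),atz(c,r["uv"],.129).round(4))
cv2.imwrite("pics/c8.png",np.hstack([cv2.resize(cv2.imread("pics/side8.png")[130:270,220:320],(400,560)),cv2.resize(cv2.imread("pics/wrist8.png")[110:285,190:315],(400,560))]))
E
```

```text
t 19.95 tcp [ 0.5386 -0.0267  0.2638] rpy [ 3.142 -0.     1.718] F [ 0.9  0.7 -2. ] w 0.254
side tip,mouth expect [272.1 198.2] [271.9 204.7]
side index_pin [276.9 196.1] 0.96 [ 0.5536 -0.0648  0.129 ]
side index_pin [140.5 322.6] 0.87 [0.4785 0.3885 0.129 ]
side guide_mouth [276.1 202.1] 0.84 [ 0.5383 -0.0426  0.129 ]
side crank_grip [292.5 186. ] 0.63 [ 0.554  -0.1292  0.129 ]
wrist tip,mouth expect [251.6 185.2] [251.4 180.7]
wrist index_pin [251.6 184.6] 0.71 [ 0.5393 -0.0314  0.129 ]
wrist guide_mouth [250.7 179.3] 0.7 [ 0.5375 -0.0256  0.129 ]
top tip,mouth expect [228.6 220.5] [229.  221.1]
top index_pin [103.8 207. ] 0.57 [0.5787 0.2962 0.129 ]
top crank_grip [270.6 216.2] 0.4 [ 0.5498 -0.1349  0.129 ]
```

View pics/c8.png

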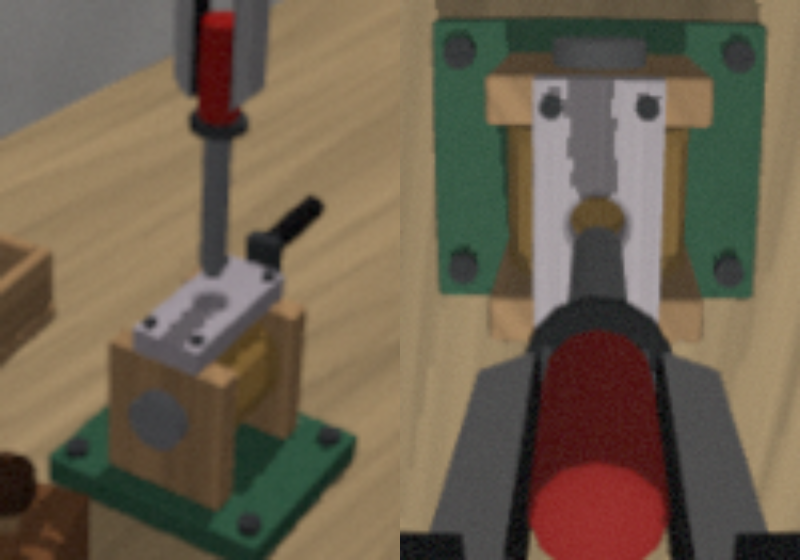

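Both crops show the tip in line with the hole: tip at col 598 and hole at col 598 in the wrist crop, and (213,272) above (210,303) in the side crop. I'll descend gently.

Request:
{"api": "arm_command", "payload": {"commands": "0 0 0 .1 0;0 0 0 .1 0;0 0 0 .1 0;0 0 0 .1 0;0 0 0 .1 0;0 0 0 .1 0;0 0 0 0 0"}}

```text
time: 21.42
tool_pos: [0.5384, -0.0271, 0.2271]
ee_rot: [-3.141, -0.0, 1.718]
wrist_force: [-0.4, -0.2, -1.8]
gripper_width: 0.247
```

Request:
{"api": "arm_command", "payload": {"commands": "0 0 0 .1 0;0 0 0 .1 0;0 0 0 .1 0;0 0 0 .1 0;0 0 0 .1 0;0 0 0 0 0"}}

```text
time: 22.18
tool_pos: [0.5383, -0.0271, 0.1972]
ee_rot: [-3.141, -0.0, 1.718]
wrist_force: [-0.9, -0.5, -3.1]
gripper_width: 0.256
```

Request:
{"api": "arm_command", "payload": {"commands": "0 0 0 .1 0;0 0 0 .1 0;0 0 0 .1 0;0 0 0 .1 0;0 0 0 .1 0;0 0 0 .05 0;0 0 0 0 0"}}

```text
time: 23.05
tool_pos: [0.5385, -0.027, 0.1645]
ee_rot: [-3.141, -0.0, 1.718]
wrist_force: [0.5, 0.1, -2.4]
gripper_width: 0.25
```

Request:
{"api": "arm_command", "payload": {"commands": "0 0 0 .05 0;0 0 0 .05 0;0 0 0 .05 0;0 0 0 .05 0;0 0 0 0 0"}}

```text
time: 23.68
tool_pos: [0.5385, -0.0271, 0.1524]
ee_rot: [-3.141, -0.0, 1.718]
wrist_force: [0.5, -0.3, -2.4]
gripper_width: 0.249
```

Request:
{"api": "arm_command", "payload": {"commands": "0 0 0 .03 0;0 0 0 .03 0;0 0 0 .02 0;0 0 0 0 0"}}

```text
time: 24.18
tool_pos: [0.5386, -0.0271, 0.1478]
ee_rot: [-3.142, -0.0, 1.718]
wrist_force: [0.2, 0.5, -2.6]
gripper_width: 0.25
```

Request:
{"api": "arm_command", "payload": {"commands": "0 0 0 .02 0;0 0 0 .02 0;0 0 0 0 0"}}

```text
time: 24.55
tool_pos: [0.5387, -0.0271, 0.1472]
ee_rot: [3.141, 0.001, 1.718]
wrist_force: [-14.3, -0.8, 32.0]
gripper_width: 0.248
```

Contact came at TCP z ≈ 0.1475, where I calculated home at 0.148, so the collar is on the bridge. I'll ease off, let go and rise.

Request:
{"api": "arm_command", "payload": {"commands": "0 0 0 -.01 0;.4 0 0 0 0;.5 0 0 0 0;.6 0 0 0 0;.6 0 0 0 0;1 0 0 0 0;1 0 0 0 0;1 0 0 -.3 0;1 0 0 -.5 0;1 0 0 -.5 0;1 0 0 -.5 0;1 0 0 -.3 0;1 0 0 0 0;1 0 0 0 0"}}

```text
time: 26.3
tool_pos: [0.5382, -0.0272, 0.2713]
ee_rot: [-3.14, -0.0, 1.718]
wrist_force: [-0.2, 0.1, -0.3]
gripper_width: 0.999
```

```bash
python3 - <<'E'
from h import *
s=st()
for c in("side","wrist","top"):
  im=pic(c,c+"9")
  print(c,"home grip",np.round(proj(c,np.array([.5385,-.027,.167])),1))
  for q in("index_pin_grip","crank_grip"):
    for r in env.pinpoint(c,q)[:2]: print(c,q,np.round(r["uv"],1),round(r["confidence"],2),atz(c,r["uv"],.167 if q[0]=="i" else .13).round(4))
cv2.imwrite("pics/c9.png",np.hstack([cv2.resize(cv2.imread("pics/side9.png")[140:340,80:320],(480,400)),cv2.resize(cv2.imread("pics/wrist9.png")[100:300,170:330],(320,400))]))
E
```

```text
t 26.3 tcp [ 0.5382 -0.0272  0.2713] rpy [-3.14  -0.     1.718] F [-0.2  0.1 -0.3] w 0.999
side home grip [272.5 191.2]
side index_pin_grip [271.6 192.2] 0.72 [ 0.5372 -0.0221  0.167 ]
side index_pin_grip [124.3 274.6] 0.72 [0.5559 0.3611 0.167 ]
side crank_grip [291.1 188.1] 0.56 [ 0.5495 -0.1172  0.13  ]
wrist home grip [251.9 188.8]
wrist index_pin_grip [254.6 187.8] 0.85 [ 0.5411 -0.0256  0.167 ]
wrist index_pin_grip [254.1 264.1] 0.57 [ 0.5539 -0.1127  0.167 ]
top home grip [228.5 219.9]
top index_pin_grip [ 85.7 202. ] 0.73 [0.5878 0.33   0.167 ]
top crank_grip [268.7 217.4] 0.7 [ 0.5467 -0.1299  0.13  ]
```

View pics/c9.png

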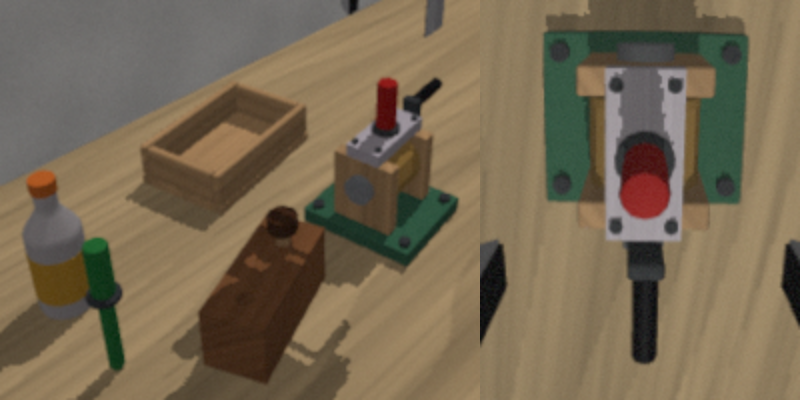

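The pin's collar sits flat on the bridge at (387,127), the crank is upright, and nothing else has moved. Handing in.

```bash
python3 -c "
from workcell import env
print(env.finish_job())"
```

```text
the job is handed in; nothing more can be done
None
```

The job is done and handed in at about 26 s of robot time. I swung the crank upright, put the red-handled pin down through the bridge and bushing, and let go.

- **Crank:** after the swing, the camera looked straight down through the bridge and cross-hole to the green base. In the last picture the crank still stands in line with the bridge.
- **Pin:** it met no resistance on the way down, then stopped at a tool height of 0.147–0.148 m, where I had calculated 0.148 m for home. In the last side picture the collar sits on the bridge. The gripper is open and raised 12 cm, with no wrist force.
- **Other things:** the dowel, glue bottle, pine box and green look-alike look unmoved in the last picture. The hammer was not in that crop, but the arm never went near it after the start.
- **Force while swinging:** the wrist force reached about 45 N on the handle near the end of the crank swing, because its arc ended a little higher than I had commanded. It came through the fingers, not the gripper's body, and I eased it at once. Seating the pin reached about 32 N.
- **Disagreements:** position estimates for the bridge hole mostly differed by 2–5 mm. One side-camera reading, taken with the pin over the hole, was about 15 mm off, so I ignored it. In the last top picture the pin finder reported only the green look-alike, so I relied on the side and wrist pictures there.

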